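# Make up the tasting-sample kit and the bottle-opening kit

## Robot

A 7-joint arm with a two-finger parallel gripper is mounted at the origin on a cart in front of the work surface, level with it; the furniture and walls round the work are solid. World frame = base frame: x ahead of the robot, y to its left, z up, the work surface at z = 0. Lengths are in m, angles in rad, forces in N, time in s.
With the tool pointing down it reaches from about 0.35 to 0.9 m from the base axis. Payload 8.1 kg.
Tool frame: the origin (TCP) lies at the very end of the fingers, on their centre line; the grasp point (between the pads) lies 19 mm behind it; z points along the fingers, y is the line along which they close (so a half turn about z gives the same grasp; the last joint's range is limited). The gripper opens to 85 mm and grips with 20 to 120 N. Pads are 22 mm wide; open, the fingers measure 114 mm over their backs; the gripper's body (76 mm by 85 mm) begins 54 mm behind the grasp point. The pads swing forward as they close: fully open they stand 13 mm farther back than shut.
Start: joints at [-1.436, 0.434, 0.025, 1.573, -0.012, 1.134, -0.075], TCP at [0.147, 0.607, 0.231] pointing down, gripper open.
Joint ranges: [-2.62, 2.62], [-0.44, 2.09], [-1.27, 1.32], [0.08, 2.57], [-1.32, 4.46], [0.12, 2], [-2.74, 2.74]. Speed limits (rad/s): [2.22, 2.22, 3.01, 3.01, 3.14, 3.14, 3.14].

## Interface

Orientations are given as a unit quaternion [w, x, y, z].
In Python, from bench import ctrl, snapshot, search_frame, silhouettes, spot_point gives the robot as it stands. Calls block until the motion is done:
- ctrl.reach(position, orientation): joint-space move of the TCP to a pose.
- ctrl.line_to(position, ori=None, speed=0.15, max_force=None): straight line of the TCP; ori=None keeps the orientation; speed is the mean speed in m/s. With max_force (N) it stops when the force on the tool has changed by that much, and returns True; else False.
- ctrl.goto_joints(angles): joint-space move.
- ctrl.grip(opening, grip_force=None): finger opening in m; grip_force is the grip in N (None keeps the last); returns when the fingers have stopped.
- ctrl.hold(seconds).
- ctrl.inverse_kinematics(position, orientation): joint angles nearest the present ones, or None.
- ctrl.observe(): the state.
- snapshot(name): name is "scene" or "side" or "wrist"; returns a dict with "color" (480x640x3 uint8, red, green, blue), "vertical_fov" (degrees; the focal length in pixels is half the picture's height over the tangent of half this angle, whatever the lens; pixels are square), "cx", "cy" (the principal point, pixels), "rvec" (rotation vector, rad) and "tvec" (3), from world to camera coordinates, as OpenCV has them; the wrist camera has in their place "mount" (4x4, takes a point from camera to tool coordinates, whose origin is the TCP and whose axes are the flange's). Camera axes: x right, y down, z forward; pixel columns grow to the right and rows downward; lengths in m; the calibration is good to about 2 mm. A picture is of the moment at which its call begins: read the wrist's pose just before it. There is no depth.
A pose or a line that the arm cannot do raises ctrl.Unreachable and nothing moves.
- ctrl.hand_in(): hands the job in; it is judged then, once.
Trained networks look in a picture, given as the dict that the camera call returned (one of the last four; its "shot" number tells which), for a name from the list of things; names that differ only in an ending like _2 or _b are one class to them, and where a whole thing is asked for, a point or a joint stands for the part that bears it (a point fixed in the world has none). Each returns a list of dicts, best first, with "score" (0 to 1); they miss things now and then, are a little off and sometimes report something else, mostly with a low value. They report only what shows in the picture. A call takes as long as a camera call. They do not tell look-alikes from the thing itself.
- search_frame(picture, label): "extent" ([centre column, centre row, width, height] in pixels, round what is visible of it).
- silhouettes(picture, label): "region" (480x640 bool, what is visible of it) and "extent" ([centre column, centre row, width, height] in pixels, round what is visible of it).
- spot_point(picture, label): "centre" ([column, row] in pixels: a listed point, or the origin of a listed thing).
The state is a dict: "time": time; "q": joint angles; "dq": joint speeds; "effort": joint torques, N m; "tcp_pos": TCP position; "tcp_rot": TCP orientation; "force": force on the tool from outside, world axes, zero at the start; "moment": the same for the moment, N m; "finger_gap": finger opening in m; "gripper_force": force on a finger pad.
Only numpy, scipy, OpenCV 4.12 (cv2) and the standard library are available. Lean on these libraries where they do the work, as an engineer would, in place of code of your own. Each camera call takes 0.05 s, during which the arm holds its last target. There are 200 camera calls.

## Task

Make up two kits from the stock on the table. On the blue board goes the sampling kit: the probe thermometer lying along the middle of the long dark strip, the white-lidded jar standing in the white ring and the orange-capped little bottle standing in the orange ring. On the green board goes the bottle kit: the red cap key lying along the middle of the long dark strip, and the cork stopper standing in the cork-coloured ring. The long things may point either way; everything must be centred on its mark, the right way up, and let go.

Things in the scene. Friction and masses are not known exactly. Their poses are not given: they have to be found in the camera images.
- blue_board: Blue flat kit board, fixed, 160 x 200 x 8 mm, no rim. Origin: centre of its underside; x across the 160 mm (roughly away from the robot), y along the 200 mm, z up. Flat colour marks on top: dark strip 34 x 184 mm, white edge, along y, centred at (-40, 0) mm; white ring (58 mm outside, dark inside) at (42, 55) mm for the jar; orange ring (48 mm) at (42, -55) mm for the little bottle.
- green_board: Green flat kit board, fixed, 160 x 200 x 8 mm, no rim. Origin: centre of its underside; x across the 160 mm (roughly away from the robot), y along the 200 mm, z up. Flat colour marks on top: dark strip 34 x 184 mm, white edge, along y, centred at (-40, 0) mm; one cork-brown ring (48 mm outside, dark inside) at (42, 0) mm for the stopper.
- thermometer: Digital probe thermometer lying on the table, 183 mm long along its y, 35 g. White head 22 mm wide (x), 16 mm high, from y = +26 to +92 mm: grip it across x about y = +50 mm. The rest, to y = -91 mm, is a thin 3.6 mm steel probe about 2 to 7 mm above the table. Origin: underside, middle of the whole length; z up.
- cap_key: Red moulded ring key for bottle caps, lying flat, 180 mm long along its y, 14 mm high, 70 g. Handle 22 mm wide (x), 12 mm high, from y = -38 to +90 mm: grip it across x near y = +20 mm. Ring 53 mm wide from y = -90 to -37 mm. Origin: underside, middle of the whole length; z up.
- sample_jar: Small round sample jar with white lid, upright, 42 mm diameter, 48 mm high, 80 g, closed. Origin: centre of its underside; z up.
- rinse_bottle: Small round dark green bottle with orange cap, upright, body 32 mm diameter, narrower neck, 60 mm high, 50 g, closed. Grip the body, in its lower half. Origin: centre of its underside; z up.
- stopper: Tapered brown cork stopper standing on its wide end, 32 mm diameter below, 29 mm above, 36 mm high, 25 g. Origin: centre of its underside; z up.
Mind the look-alikes: they are no part of the job. Several things have the shape of the rinse_bottle; the one meant has the colours described above.

How it is judged:
At the end, for the whole second after the job is handed in: Thermometer and key on the middle of the blue and green strip (12 mm across, 15 mm along, 0.2 rad, either way round); jar, little bottle and stopper on the centres of their rings (12 mm in the board's x and y). All upright or flat within 0.12 rad, lying on the boards, still (x of thermometer in the frame of blue_board between -0.052 and -0.028 m and y of thermometer in the frame of blue_board between -0.015 and 0.015 m and z of thermometer in the frame of blue_board between 0.004 and 0.013 m and angle between each of thermometer, sample_jar, rinse_bottle, cap_key, stopper's own z axis and vertical below 0.12 rad and linear speed of each of thermometer, sample_jar, rinse_bottle, cap_key, stopper below 0.02 m/s and angle between the y axis of thermometer and the y axis of blue_board, either way round below 0.2 rad and x of sample_jar in the frame of blue_board between 0.03 and 0.054 m and y of sample_jar in the frame of blue_board between 0.043 and 0.067 m and z of sample_jar in the frame of blue_board between 0.004 and 0.013 m and x of rinse_bottle in the frame of blue_board between 0.03 and 0.054 m and y of rinse_bottle in the frame of blue_board between -0.067 and -0.043 m and z of rinse_bottle in the frame of blue_board between 0.004 and 0.013 m and x of cap_key in the frame of green_board between -0.052 and -0.028 m and y of cap_key in the frame of green_board between -0.015 and 0.015 m and z of cap_key in the frame of green_board between 0.004 and 0.013 m and angle between the y axis of cap_key and the y axis of green_board, either way round below 0.2 rad and x of stopper in the frame of green_board between 0.03 and 0.054 m and y of stopper in the frame of green_board between -0.012 and 0.012 m and z of stopper in the frame of green_board between 0.004 and 0.013 m); the robot touches nothing.
It also fails if it takes over 136 s, if anything falls off the work surface, if the arm or the gripper's body presses on something with over 40 N, if the wrist force passes 120 N, or if a joint passes its speed limit or range.

## Working session

There is one attempt and no reset: what is moved stays moved. The work goes in short steps, each a Python script; the robot and the scene stay as the last script left them, time stands still between calls to the robot, and variables do not carry over. Pictures are saved under pics/ and viewed, at most 14 in all, crops included, and the job is handed in when it is done.

```bash
ls; mkdir -p pics; cat > h.py <<'E'
import numpy as np, cv2
from scipy.spatial.transform import Rotation as R
from bench import ctrl, snapshot, search_frame, silhouettes, spot_point
def save(p,n): cv2.imwrite('pics/'+n,cv2.cvtColor(p['color'],cv2.COLOR_RGB2BGR))
def campose(p,st=None):
    if 'rvec' in p and p['rvec'] is not None:
        Rm=cv2.Rodrigues(np.array(p['rvec'],float))[0]; t=np.array(p['tvec'],float).ravel()
        return Rm.T,-Rm.T@t
    q=np.array(st['tcp_rot']); Rt=R.from_quat(q[[1,2,3,0]]).as_matrix(); M=np.array(p['mount'])
    return Rt@M[:3,:3], Rt@M[:3,3]+np.array(st['tcp_pos'])
def px2w(p,uv,z,st=None):
    Rw,c=campose(p,st); f=240/np.tan(np.radians(p['vertical_fov'])/2)
    d=Rw@np.array([(uv[0]-p['cx'])/f,(uv[1]-p['cy'])/f,1]); return c+d*(z-c[2])/d[2]
def w2px(p,X,st=None):
    Rw,c=campose(p,st); f=240/np.tan(np.radians(p['vertical_fov'])/2)
    v=Rw.T@(np.array(X)-c); return np.array([p['cx']+f*v[0]/v[2],p['cy']+f*v[1]/v[2]])
def down(yaw):  # tool z down, tool y (closing axis) at angle yaw in world xy
    y=np.array([np.cos(yaw),np.sin(yaw),0]); z=np.array([0,0,-1.]); x=np.cross(y,z)
    q=R.from_matrix(np.c_[x,y,z]).as_quat(); return q[[3,0,1,2]]
E
python3 - <<'E'
from h import *
s=ctrl.observe(); print(s['time'],s['tcp_rot'],s['finger_gap'])
for n in ['scene','side','wrist']:
    p=snapshot(n); save(p,n+'0.png'); print(n,{k:v for k,v in p.items() if k!='color'})
    if n!='wrist': print(campose(p))
    for l in ['blue_board','green_board','thermometer','cap_key','sample_jar','rinse_bottle','stopper']:
        print(l,[(np.round(r['centre']).tolist(),round(r['score'],2)) for r in spot_point(p,l)])
E
```

```text
pics
0.0 [-2.05387319e-05  1.18664300e-01  9.92934110e-01 -7.97835372e-04] 0.08598689272198172
scene {'vertical_fov': 50.916958719457796, 'cx': 326.66954484067327, 'cy': 234.24012472578994, 'rvec': array([ 2.10341508, -0.79387653,  0.37721368]), 'tvec': array([-0.38805063,  0.2411789 ,  1.1007529 ]), 'shot': 1}
(array([[ 0.75457802, -0.40488171,  0.51641341],
       [-0.65609532, -0.4507591 ,  0.6052728 ],
       [-0.01228584, -0.79554197, -0.60577391]]), array([-0.17798016, -0.81214041,  0.8539078 ]))
blue_board [([318.0, 208.0], 0.73)]
green_board [([385.0, 256.0], 0.91)]
thermometer [([245.0, 201.0], 0.63)]
cap_key [([411.0, 332.0], 0.58), ([245.0, 199.0], 0.32)]
sample_jar [([344.0, 285.0], 0.56), ([263.0, 229.0], 0.16)]
rinse_bottle [([294.0, 254.0], 0.77), ([292.0, 233.0], 0.47)]
stopper [([262.0, 230.0], 0.46)]
side {'vertical_fov': 49.827653118108266, 'cx': 318.3274930351377, 'cy': 238.48703622290802, 'rvec': array([ 0.41381437, -2.50959783,  1.50986468]), 'tvec': array([0.50691242, 0.1110822 , 1.05380945]), 'shot': 2}
(array([[-0.94435491, -0.14214834,  0.29662713],
       [
[... 259 characters left out ...]
.0, 203.0], 0.78)]
sample_jar [([371.0, 232.0], 0.64)]
rinse_bottle [([324.0, 277.0], 0.88), ([360.0, 269.0], 0.72)]
stopper [([333.0, 302.0], 0.53)]
wrist {'vertical_fov': 63.61749411718367, 'cx': 317.86331403676877, 'cy': 241.2361469208842, 'mount': array([[ 1.12573128e-03, -9.63272690e-01, -2.68522733e-01,
         6.78969879e-02],
       [ 9.99999331e-01,  1.01262055e-03,  5.59732123e-04,
         1.08172848e-04],
       [-2.67263030e-04, -2.68523183e-01,  9.63273185e-01,
        -1.42612262e-01],
       [ 0.00000000e+00,  0.00000000e+00,  0.00000000e+00,
         1.00000000e+00]]), 'shot': 3}
blue_board []
green_board []
thermometer []
cap_key []
sample_jar []
rinse_bottle []
stopper []
```

View pics/scene0.png

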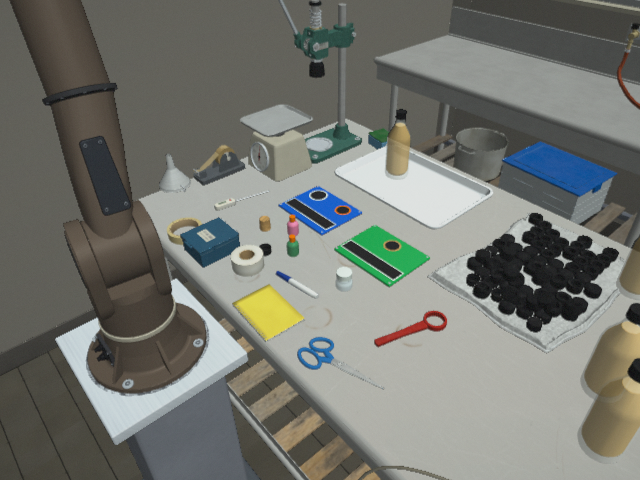

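View pics/side0.png

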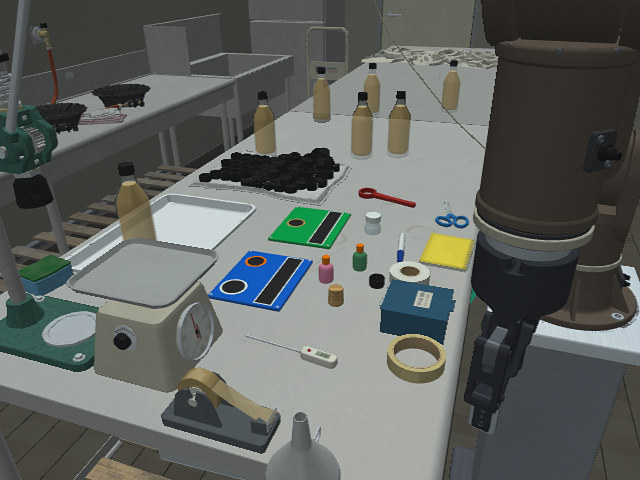

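The scene view shows the key (411,330), jar (344,279), green/orange bottle (293,246) next to a pink look-alike (293,226), cork (264,223), thermometer (head at 222,204), blue board (320,209) and green board (382,254). The side view agrees. I'll compute rough positions from both cameras.

```bash
cat >> h.py <<'E'
def rect(p,mask,z,st=None):
    n,lab,stt,_=cv2.connectedComponentsWithStats(mask.astype(np.uint8)); mask=lab==1+np.argmax(stt[1:,4])
    v,u=np.nonzero(mask); W=np.array([px2w(p,(a,b),z,st)[:2] for a,b in zip(u,v)])
    (c,s,a)=cv2.minAreaRect((W*1000).astype(np.float32))
    if s[0]<s[1]: a+=90; s=s[::-1]
    return np.array(c)/1000,np.round(s,1),(a+90)%180-90   # centre, sizes mm, long axis angle deg
E
python3 - <<'E'
from h import *
for n in ['scene','side']:
    p=snapshot(n)
    for l,z in [('blue_board',.008),('green_board',.008),('thermometer',.006),('cap_key',.012)]:
        r=silhouettes(p,l)
        if r: print(n,l,round(r[0]['score'],2),rect(p,r[0]['region'],z))
    for l,z in [('sample_jar',0),('rinse_bottle',0),('stopper',0)]:
        for r in spot_point(p,l): print(n,l,round(r['score'],2),np.round(px2w(p,r['centre'],z),3),np.round(r['centre']))
E
```

```text
scene blue_board 0.91 (array([0.6079776 , 0.14066904]), array([212.3, 168.6]), 89.58389282226562)
scene green_board 0.8 (array([ 0.59377838, -0.12548509]), array([200.8, 159.9]), -89.4114499092102)
scene thermometer 0.58 (array([0.41434427, 0.35678226]), array([65.6, 37.1]), -8.681602478027344)
scene cap_key 0.98 (array([ 0.44782898, -0.36407663]), array([182. ,  55.7]), -8.793228149414062)
scene sample_jar 0.72 [ 0.443 -0.147 -0.   ] [344. 286.]
scene rinse_bottle 0.76 [0.489 0.109 0.   ] [294. 232.]
scene rinse_bottle 0.52 [0.431 0.043 0.   ] [293. 252.]
scene stopper 0.52 [ 0.427  0.183 -0.   ] [261. 229.]
side blue_board 0.91 (array([0.61079047, 0.14782593]), array([209.2, 161.9]), -89.65441519021988)
side green_board 0.56 (array([ 0.59865308, -0.115342  ]), array([212.5, 165.4]), -88.7774510383606)
side thermometer 0.71 (array([0.46898654, 0.34119891]), array([180.2,  34.8]), -8.47503662109375)
side cap_key 0.82 (array([ 0.45933469, -0.33487247]), array([185.5,  69.5]), -25.432327270507812)
side sample_jar 0.81 [ 0.447 -0.148  0.   ] [371. 231.]
side rinse_bottle 0.91 [0.486 0.113 0.   ] [323. 282.]
side rinse_bottle 0.53 [0.425 0.025 0.   ] [362. 266.]
side stopper 0.66 [0.443 0.175 0.   ] [334. 301.]
```

```bash
cat > look.py <<'E'
from h import *
for i,pos in enumerate([[.45,.18,.28],[.45,-.19,.28]]):
    ctrl.reach(pos,down(np.pi/2)); ctrl.hold(.3)
    st=ctrl.observe(); p=snapshot('wrist'); save(p,f'w{i}.png')
    np.savez(f'w{i}.npz',color=p['color'],st=np.array([{k:st[k] for k in('tcp_pos','tcp_rot')},{k:v for k,v in p.items() if k!='color'}],dtype=object))
    print(i,st['time'],np.round(st['tcp_pos'],3))
    for l,z in [('blue_board',.008),('green_board',.008),('thermometer',.006),('cap_key',.012)]:
        for r in silhouettes(p,l)[:1]: print(l,round(r['score'],2),rect(p,r['region'],z,st),np.round(r['extent']))
    for l in ['sample_jar','rinse_bottle','stopper']:
        for r in spot_point(p,l): print(l,round(r['score'],2),np.round(px2w(p,r['centre'],0,st),3),np.round(r['centre']))
E
python3 look.py
```

```text
0 4.2 [0.45 0.18 0.28]
blue_board 0.65 (array([0.61081616, 0.14523024]), array([198.3, 159.9]), -89.40180993080139) [288. 331. 172. 123.]
green_board 0.89 (array([ 0.59704248, -0.1172491 ]), array([193.5, 159.8]), -88.74749875068665) [ 74. 320. 145. 128.]
thermometer 0.66 (array([0.46945728, 0.34538455]), array([178.9,  27.8]), -7.4280548095703125) [475. 214.  54. 157.]
sample_jar 0.92 [ 0.441 -0.15   0.   ] [ 15. 189.]
rinse_bottle 0.94 [0.484 0.106 0.   ] [252. 227.]
rinse_bottle 0.76 [0.427 0.037 0.   ] [185. 176.]
stopper 0.64 [0.437 0.179 0.   ] [317. 186.]
1 6.2833 [ 0.45  -0.189  0.28 ]
blue_board 0.77 (array([0.60694257, 0.12582241]), array([168.8, 154. ]), -89.87825597822666) [576. 327. 127. 118.]
green_board 0.83 (array([ 0.59684167, -0.12412173]), array([198.8, 162.9]), -89.28680068254471) [374. 319. 176. 126.]
cap_key 0.91 (array([ 0.45612732, -0.34496072]), array([178.2,  54.1]), -23.831695556640625) [159. 198.  62. 159.]
sample_jar 0.6 [ 0.444 -0.148  0.   ] [355. 192.]
rinse_bottle 0.94 [0.478 0.108 0.   ] [584. 223.]
rinse_bottle 0.78 [0.426 0.036 0.   ] [526. 176.]
rinse_bottle 0.58 [ 0.455 -0.353  0.   ] [170. 202.]
```

View pics/w0.png

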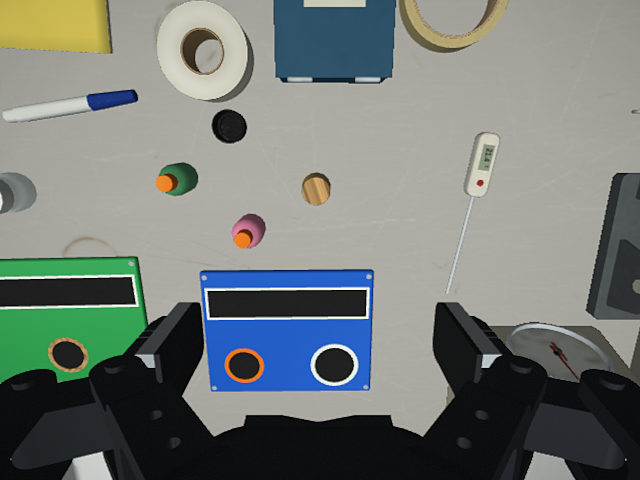

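View pics/w1.png

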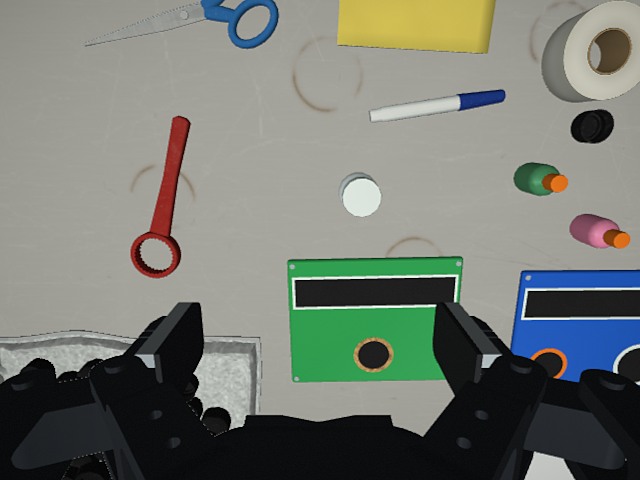

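The wrist views show everything clearly: green bottle (cap 165,184) and pink look-alike (240,240), cork (317,188), thermometer head (484,165) with probe tip at (447,293), jar lid (361,197 in w1), key tip (180,120), key ring (156,255). I'll cross-check these against the ring marks and the known sizes.

```bash
cat > ld.py <<'E'
from h import *
def load(i):
    d=np.load(f'w{i}.npz',allow_pickle=True); st,p=d['st']; p=dict(p); p['color']=d['color']; return p,st
E
python3 - <<'E'
from ld import *
p0,s0=load(0);p1,s1=load(1)
def hs(p): return cv2.cvtColor(p['color'],cv2.COLOR_RGB2HSV)
def blob(p,m,z,st):
    n,l,t,c=cv2.connectedComponentsWithStats(m.astype(np.uint8))
    return [(np.round(c[i]),int(t[i,4]),np.round(px2w(p,c[i],z,st)[:2],4)) for i in range(1,n) if 60<t[i,4]<4000]
def pts(*a):
    for n,p,s,uv,z in a: print(n,np.round(px2w(p,uv,z,s)[:2],4))
h0=hs(p0);h1=hs(p1)
org=lambda h:(h[...,0]>5)&(h[...,0]<15)&(h[...,1]>180)&(h[...,2]>150)
print('orange@.06',blob(p0,org(h0),.06,s0)); print('orange@.06 w1',blob(p1,org(h1),.06,s1))
dark=lambda p:(p['color'].max(2)<60)
print('dark marks w0',[b for b in blob(p0,dark(p0),.008,s0)]); print('dark marks w1',[b for b in blob(p1,dark(p1),.008,s1)])
red=lambda h:((h[...,0]<4)|(h[...,0]>174))&(h[...,1]>150)&(h[...,2]>50)
v,u=np.nonzero(red(h1)); W=np.array([px2w(p1,q,.012,s1)[:2] for q in zip(u,v)])
print('red',len(W),cv2.minAreaRect((W*1000).astype(np.float32)))
hm=W[W[:,0]<.49]; c,l,_=(hm.mean(0),)+np.linalg.eigh(np.cov(hm.T)); ax=_[:,1]; print('handle c',c,'axis deg',np.degrees(np.arctan2(ax[1],ax[0])),'extent',np.ptp((W-c)@ax),((W-c)@ax).min(),((W-c)@ax).max())
pts(('orangering',p0,s0,(244,365),.008),('whitering',p0,s0,(335,364.5),.008),('corkring',p1,s1,(374,354.5),.008),('jarlid',p1,s1,(361,197),.048),('cork0',p0,s0,(317,188),.036),('th head end',p0,s0,(488,132),.012),('th headfront',p0,s0,(476,197),.012),('th tip',p0,s0,(447,293),.004),('greenbody0',p0,s0,(181,178),.02))
E
```

```text
orange@.06 [(array([166., 183.]), 152, array([0.427 , 0.0388])), (array([243., 240.]), 175, array([0.4819, 0.1075])), (array([244., 364.]), 328, array([0.6196, 0.1019]))]
orange@.06 w1 [(array([558., 183.]), 224, array([0.4265, 0.0356])), (array([621., 240.]), 196, array([0.4816, 0.1059])), (array([553., 358.]), 197, array([0.612 , 0.0611]))]
dark marks w0 [(array([190.,  57.]), 209, array([0.3097, 0.0552])), (array([334.,  80.]), 174, array([0.3304, 0.1966])), (array([229., 126.]), 900, array([0.3748, 0.0891])), (array([189., 170.]), 144, array([0.4196, 0.0438])), (array([604., 241.]), 1262, array([0.4965, 0.4993])), (array([625., 279.]), 1759, array([0.5416, 0.532 ])), (array([ 66., 291.]), 3502, array([ 0.558 , -0.1095])), (array([ 68., 355.]), 636, array([ 0.6405, -0.1219])), (array([334., 364.]), 988, array([0.6536, 0.2007])), (array([244., 365.]), 601, array([0.655 , 0.0908]))]
dark marks w1 [(array([592., 126.]), 1138, array([0.3744, 0.0925])), (array([175., 247.]), 105, array([ 0.5044, -0.3487])), (array([144., 262.]), 179, array([ 0.5226, -0.385 ])), (array([583., 303.]), 2895, array([0.5722, 0.1196])), (array([373., 354.]), 634, array([ 0.6401, -0.1217]))]
red 2613 ((455.5549011230469, -345.229248046875), (52.629642486572266, 178.59767150878906), 66.54146575927734)
handle c [ 0.42865971 -0.34545548] axis deg 163.07838986837987 extent 0.17961455949210609 -0.11452802574487983 0.06508653374722626
orangering [0.6545 0.0908]
whitering [0.6537 0.2019]
corkring [ 0.6402 -0.1207]
jarlid [ 0.442  -0.1471]
cork0 [0.4346 0.1797]
th head end [0.3803 0.3542]
th headfront [0.4471 0.3494]
th tip [0.5611 0.3314]
greenbody0 [0.4267 0.0392]
```

```bash
cat >> h.py <<'E'
BO,BY=np.array([.6115,.1457]),.008; GO,GY=np.array([.598,-.1222]),.012
def onboard(o,yaw,x,y): return o+np.array([np.cos(yaw)*x-np.sin(yaw)*y,np.sin(yaw)*x+np.cos(yaw)*y])
def pick(xy,yaw,z,opening,force,zt=.13):
    ctrl.grip(opening); ctrl.reach([*xy,zt],down(yaw))
    hit=ctrl.line_to([*xy,z],speed=.12,max_force=15); zz=ctrl.observe()['tcp_pos'][2]
    ctrl.grip(0,grip_force=force); ctrl.line_to([*xy,zt],speed=.15)
    s=ctrl.observe(); print('pick hit',hit,'z',round(zz,4),'gap',round(s['finger_gap'],4),'t',round(s['time'],1)); return zz
def place(xy,yaw,z,opening,zt=.13):
    ctrl.reach([*xy,zt],down(yaw))
    hit=ctrl.line_to([*xy,z],speed=.08,max_force=8); s=ctrl.observe(); print('place hit',hit,np.round(s['tcp_pos'],4),'gap',round(s['finger_gap'],4))
    ctrl.grip(opening); ctrl.line_to([*xy,zt],speed=.15); print('t',round(ctrl.observe()['time'],1))
E
python3 - <<'E'
from ld import *
p1,s1=load(1)
a=px2w(p1,(180,117),.011,s1)[:2]; r=px2w(p1,(156,255),.008,s1)[:2]; d=a-r; L=np.hypot(*d)
print('key tip',a,'ring',r,'len',L,'(want .153) ang',np.degrees(np.arctan2(d[1],d[0])), 'centre',r+d/L*.0635,'grip',r+d/L*.0835)
print('q',np.round(ctrl.observe()['q'],2))
for n,pos,yaw in [('th pick',[.421,.349,.13],82.8),('thplace+',[*onboard(BO,BY,-.04,.05),.13],.8),('thplace-',[*onboard(BO,BY,-.04,-.05),.13],180.8),('keyplace+',[.558,-.102,.13],.7),('keyplace-',[.558,-.142,.13],180.7),('keypick',[.43,-.34,.02],72),('keypick',[.43,-.34,.02],-108)]:
    q=ctrl.inverse_kinematics(pos,down(np.radians(yaw))); print(n,None if q is None else np.round(q,2))
E
```

```text
key tip [ 0.36669899 -0.32896756] ring [ 0.51435995 -0.37071916] len 0.15345017002324796 (want .153) ang 164.21158316306958 centre [ 0.45325562 -0.35344171] grip [ 0.43401016 -0.348     ]
q [-0.31  0.18  0.72  1.86 -0.13  1.14  2.03]
th pick [-1.05  0.43  0.35  1.91 -0.19  0.84  0.85]
thplace+ [-0.92  0.59  0.76  1.79 -0.49  0.96  0.06]
thplace- [-0.01  0.49 -0.34  1.78  0.2   0.9   2.71]
keyplace+ [-0.51  0.58  0.88  1.88 -0.55  0.94  0.64]
keyplace- [ 0.85  0.71 -1.07  1.76  0.69  1.11  2.7 ]
keypick [ 0.15  0.65  0.6   2.   -0.59  0.67  2.39]
keypick [-0.13  0.91  1.14  2.02 -1.05  0.97 -0.31]
```

```bash
python3 - <<'E'
from h import *
z=pick([.4211,.3490],np.radians(82.8),.003,.05,50)
s=ctrl.observe()
if s['finger_gap']>.015: place(onboard(BO,BY,-.04,.05),BY,z+.009,.045)
s=ctrl.observe(); 
ctrl.reach([.47,.12,.25],down(np.pi/2)); st=ctrl.observe(); p=snapshot('wrist'); save(p,'t1.png')
E
```

```text
pick hit False z 0.0036 gap 0.0203 t 11.7
place hit False [0.5714 0.1955 0.0131] gap 0.0205
t 15.5
```

View pics/t1.png

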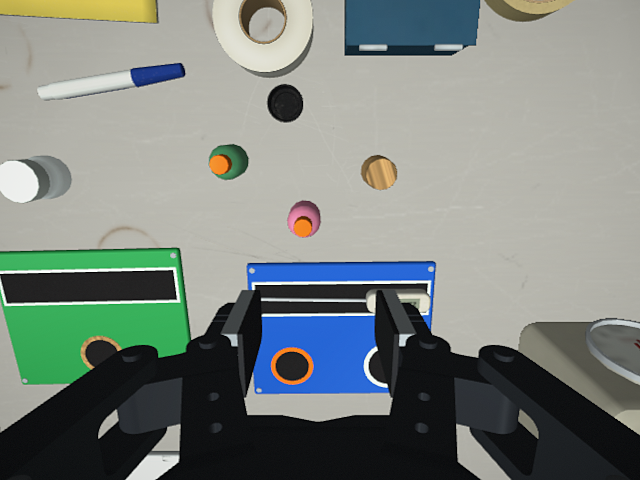

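The thermometer lies along the strip, with its head at (400,300) and the probe running left to about (255,300). Next are the key, jar, bottle and stopper.

```bash
cat > go.py <<'E'
from h import *
def ok(w):
    g=ctrl.observe()['finger_gap']; 
    if abs(g-w)>.006: raise SystemExit(f'bad gap {g} want {w}')
z=pick([.4340,-.348],np.radians(74.2),.003,.05,70); ok(.022)
place(onboard(GO,GY,-.04,.02),GY,z+.009,.045)
h=np.pi/2
z=pick([.442,-.1475],h,.010,.07,50); ok(.042)
place(onboard(BO,BY,.042,.055),h,z+.009,.065)
z=pick([.4267,.038],h,.004,.06,50); ok(.032)
place(onboard(BO,BY,.042,-.055),h,z+.009,.05)
z=pick([.4346,.179],h,.003,.06,40); ok(.031)
place(onboard(GO,GY,.042,0),h,z+.009,.05)
ctrl.reach([.48,.0,.30],down(h)); ctrl.hold(.2)
E
python3 go.py; python3 - <<'E'
from h import *
st=ctrl.observe(); p=snapshot('wrist'); save(p,'e_w.png'); s=snapshot('scene'); c=s['color'][160:310,240:460]; cv2.imwrite('pics/e_s.png',cv2.cvtColor(cv2.resize(c,None,fx=3.5,fy=3.5,interpolation=cv2.INTER_CUBIC),cv2.COLOR_RGB2BGR)); print(st['time'])
E
```

```text
pick hit False z 0.0036 gap 0.0174 t 21.3
place hit False [ 0.5581 -0.1028  0.0131] gap 0.0171
t 25.6
pick hit False z 0.0104 gap 0.039 t 29.7
place hit False [0.6534 0.2011 0.02  ] gap 0.0389
t 34.0
pick hit False z 0.0043 gap 0.0302 t 37.9
place hit False [0.6543 0.0911 0.0138] gap 0.0306
t 41.7
pick hit False z 0.0034 gap 0.0292 t 45.5
place hit False [ 0.6404 -0.1218  0.0129] gap 0.0295
t 49.7
50.9333
```

View pics/e_w.png

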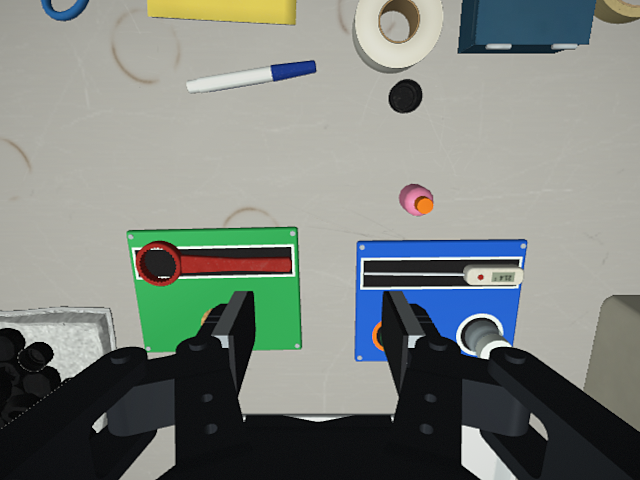

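View pics/e_s.png

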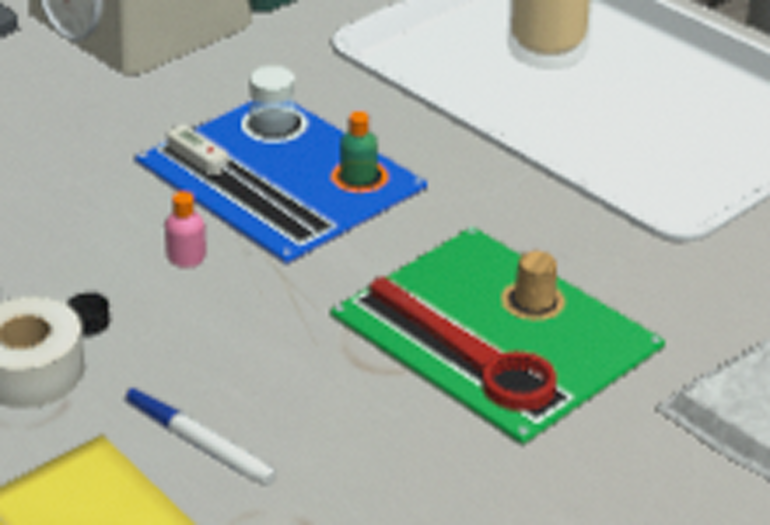

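Both views show all five things in place. The key's tip is about 5 px off the strip midline, roughly 6 mm at that end, so about 3 mm at its centre. The jar, bottle and stopper stand on their rings, and the thermometer spans its strip from 364 to 523 px against the strip's 362 to 523 px. All of this is within tolerance and the gripper is clear.

```bash
python3 -c "
from h import *
print(ctrl.hand_in())"
```

```text
the job is handed in; nothing more can be done
None
```

Both kits are made up and handed in at about 51 s; the last pictures showed all five things on their marks, upright or flat and let go, but the judge's verdict was not shown.

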